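Heft two bushings and present the steel one

ROBOT

A 6-joint arm with a two-finger parallel gripper is mounted at the origin on a cart in front of the work surface, level with it; the furniture and walls round the work are solid. World frame = base frame: x ahead of the robot, y to its left, z up, the work surface at z = 0. Lengths are in m, angles in rad, forces in N, time in s.
With the tool pointing down it reaches from about 0.425 to 0.95 m from the base axis. Payload 3.5 kg.
Tool frame: the origin (TCP) lies midway between the tips of the shut fingers; the grasp point (between the pads) lies 19 mm behind it (ctrl.pinch_z is the distance from the TCP to the grasp point, in m); z points along the fingers, y is the line along which they close (so a half turn about z gives the same grasp; the last joint's range is limited). The gripper opens to 85 mm and grips with 20 to 120 N. Pads are 22 mm wide; open, the fingers measure 114 mm over their backs; the gripper's body (76 mm by 85 mm) begins 54 mm behind the grasp point. The pads swing forward as they close: fully open they stand 13 mm farther back than shut.
Start: joints at [-1.293, 0.286, 1.577, -0, 1.279, -0.15], TCP at [0.28, -0.614, 0.231] pointing down, gripper open.
Joint ranges: [-2.77, 2.77], [-0.9, 2.22], [0.21, 2.48], [-1.53, 4.67], [0.24, 2.81], [-2.84, 2.84]. Speed limits (rad/s): [2.79, 2.79, 3.14, 3.14, 3.14, 3.14].

INTERFACE

Orientations are given as a unit quaternion [x, y, z, w].
In Python, from plant import get_state, viewer, sign_off, ctrl gives the robot as it stands. The module is installed in compiled form; this text tells all that it offers.
- The arm moves only by the shell command python3 -m handwheel 'ROWS' [FORCE]. ROWS is JSON, a list that holds one entry, the list of rows, each a list of 5 numbers: the finger opening in m, from 0 to 0.0854, then the shift along the tool's x, y, z in m, then the turn about the tool's z in degrees. In form: [[[claw, x, y, z, spin], ...]]. A call has 1 to 12 rows; each row shifts and turns the commanded pose from where the row before left it, along the tool's axes as they then stand; what a row does not reach is not made up. A row lasts 1/12 s, in which the tool goes at most 41.7 mm and 7.16 degrees, less where a joint would pass 70% of its speed; a pose out of reach is approached as far as the arm can. A call is refused whole if a number of a shift passes 0.0417 or a number of a turn 7.16, either way. A call with a gripper value outside its range is refused whole. The fingers move at their own pace and stop on an object; FORCE is the grip in N (left out, the last holds). Time passes only in rows, so rows that do not move let the fingers close. It gives the time, the measured TCP pose, the force, the opening and the grip force at its end, in the units of the state.
- get_state(): the state, without advancing time (a new reading comes with each control period).
- viewer.read_camera(name): name is "scene" or "top"; returns the picture (480x640x3 uint8, blue, green, red); there is no depth.
- viewer.camera_params(name): a dict with "fov_y" (degrees; the focal length in pixels is half the picture's height over the tangent of half this angle, whatever the lens; pixels are square), "cx", "cy" (the principal point, pixels), "k1" (the pictures are not rectified: a ray, as slopes to the right and down, at radius r is drawn at 1 + k1 r^2 times it, then the intrinsics apply), "xyz" and "attitude" of the camera in the world. Camera axes: x right, y up, looking along -z (the intrinsics and any distortion apply to the point x, -y, -z); pixel columns grow to the right and rows downward; lengths in m; the calibration is good to about 2 mm. A picture is of the moment at which its call begins. camera_params takes no time and is no camera call.
- sign_off(): hands the job in; it is judged then, once.
Trained networks look in the newest picture that a camera, given by its name, has taken for a name from the list of things; names that differ only in an ending like _2 or _b are one class to them, and where a whole thing is asked for, a point or a joint stands for the part that bears it (a point fixed in the world has none). Each returns a list of dicts, best first, with "confidence" (0 to 1); they miss things now and then, are a little off and sometimes report something else, mostly with a low value. They report only what shows in the picture. A call takes as long as a camera call. They do not tell look-alikes from the thing itself.
- viewer.look_for(camera, name): "extent" ([left, top, width, height] as shares, 0 to 1, of the picture: columns of its width, rows of its height, round what is visible of it).
- viewer.outline_of(camera, name): "mask" (480x640 bool, what is visible of it) and "extent" ([left, top, width, height] as shares, 0 to 1, of the picture: columns of its width, rows of its height, round what is visible of it).
- viewer.pinpoint(camera, name): "xy" ([column, row] as shares, 0 to 1, of the picture: columns of its width, rows of its height: a listed point, or the origin of a listed thing).
The state is a dict: "time": time; "qpos": joint angles; "dq": joint speeds; "joint_efforts": joint torques, N m; "eef_pos": TCP position; "tcp_rot": TCP orientation; "contact_force": force on the tool from outside, world axes, zero at the start; "wrist_torque": the same for the moment, N m; "opening": opening from 0.0 (shut) to 1.0 (fully open); "finger_force": force on a finger pad.
Only numpy, scipy, OpenCV 4.12 (cv2) and the standard library are available. Lean on these libraries where they do the work, as an engineer would, in place of code of your own. Each camera call takes 0.05 s, during which the arm holds its last target. There are 200 camera calls.

TASK

Two look-alike sleeve bushings stand in the wooden rack, one steel and one aluminium: lift them out in turn to feel which is heavier, and whenever you set one down, lower it upright into its nest in the rack without dropping it, so that the lighter one ends up there. Finish holding the heavier one in the gripper, still and upright over the middle of the steel bench block to the right of the rack, with about 6 cm of air under it (not touching the block), ready to be stamped; do not let it go. Leave the block and the other things on the bench where they are.

Things in the scene. Friction and masses are not known exactly. Their poses are not given: they have to be found in the camera images.
- bushing_p: Bare-metal sleeve bushing, a straight round tube standing on end: 38 mm outside diameter, 20 mm bore, 55 mm tall. Origin: centre of its lower end; its z axis is the bore axis, up. The two bushings look exactly alike; they stand in the two nests in either order, and only their weight tells them apart. One (steel) weighs 0.37 to 0.51 kg, the other (aluminium) 0.12 to 0.18 kg.
- bushing_q: Bare-metal sleeve bushing, a straight round tube standing on end: 38 mm outside diameter, 20 mm bore, 55 mm tall. Origin: centre of its lower end; its z axis is the bore axis, up. The two bushings look exactly alike; they stand in the two nests in either order, and only their weight tells them apart. One (steel) weighs 0.37 to 0.51 kg, the other (aluminium) 0.12 to 0.18 kg.
- rack: Hardwood rack screwed to the bench, 74 x 190 x 22 mm (x, y, z), with two round nests 110 mm apart along its y axis. Origin: centre of its underside, z up.
- nest_left (a point): Centre of the floor of the nest at the rack's +y end: 45 mm diameter, 8 mm deep, floor 14 mm above the bench, z up. A seated bushing's origin is at this point (3 mm play all round).
- nest_right (a point): The same for the nest at the rack's -y end.
- steel_block: Square polished steel bench block, 70 x 70 x 22 mm, 0.8 kg, lying loose on the bench to the right of the rack. Origin: centre of its underside, z up; its top is at z = 22 mm.
- caliper: Bystander: vernier caliper 56 x 184 x 8 mm lying on the bench nearer the robot than the rack; origin at the centre of its underside.
- eye_loupe: Bystander: black eye loupe, 33 mm across, 35 mm tall, far side of the bench; origin at the centre of its underside.
- note_block: Bystander: yellow note pad 77 x 84 x 12 mm lying in the long black open bin to the right beyond the block; origin at the centre of its underside.
- pliers: Bystander: pliers with red handles, 44 x 151 x 10 mm, lying beyond the block; origin at the centre of its underside.
Not all that is in view belongs to the job. What is shaped like the bushing_q but blue or pink is not meant.

How it is judged:
On the way, in this order (a step that is already met when the one before it is completed fails the run):
1. the lighter bushing has been lifted by the fingers, its lower end at least 20 mm above the rack's top, while the heavier stands in the rack (it presses on it with over 2.7 N, the lighter with less) (((height (world z) of bushing_p above 0.042 m and contact force between the fingers and bushing_p above 0.5 N and contact force between bushing_q and rack above 2.7 N) or (height (world z) of bushing_q above 0.042 m and contact force between the fingers and bushing_q above 0.5 N and contact force between bushing_p and rack above 2.7 N))), for 0.2 s.
2. the lighter bushing stands in a nest of the rack again, upright and let go ((((horizontal distance between bushing_p and nest_left below 0.007 m or horizontal distance between bushing_p and nest_right below 0.007 m) and z of bushing_p in the frame of rack below 0.018 m and angle between bushing_p's own z axis and vertical below 0.1 rad and contact force between the fingers and bushing_p below 0.1 N and linear speed of bushing_p below 0.02 m/s and contact force between bushing_p and rack below 2.7 N) or ((horizontal distance between bushing_q and nest_left below 0.007 m or horizontal distance between bushing_q and nest_right below 0.007 m) and z of bushing_q in the frame of rack below 0.018 m and angle between bushing_q's own z axis and vertical below 0.1 rad and contact force between the fingers and bushing_q below 0.1 N and linear speed of bushing_q below 0.02 m/s and contact force between bushing_q and rack below 2.7 N))), for 0.2 s.
At the end, for the whole second after the job is handed in: Heavier bushing held by the fingers alone, still, upright (0.2 rad), within 25 mm of the block's middle, lower end 15 to 120 mm above the block. Lighter one let go, upright on a nest floor (within 7 mm of its centre). Block flat, moved under 30 mm ((((horizontal distance between bushing_p and nest_left below 0.007 m or horizontal distance between bushing_p and nest_right below 0.007 m) and z of bushing_p in the frame of rack below 0.018 m and angle between bushing_p's own z axis and vertical below 0.1 rad and contact force between each of the fingers, bushing_q and bushing_p below 0.1 N and linear speed of bushing_p below 0.02 m/s and contact force between bushing_p and rack below 2.7 N and horizontal distance between bushing_q and steel_block below 0.025 m and z of bushing_q in the frame of steel_block between 0.037 and 0.142 m and angle between bushing_q's own z axis and vertical below 0.2 rad and contact force between the fingers and bushing_q above 1 N and linear speed of bushing_q below 0.03 m/s and contact force between bushing_q and steel_block below 0.1 N and contact force between bushing_q and rack below 0.1 N) or ((horizontal distance between bushing_q and nest_left below 0.007 m or horizontal distance between bushing_q and nest_right below 0.007 m) and z of bushing_q in the frame of rack below 0.018 m and angle between bushing_q's own z axis and vertical below 0.1 rad and contact force between each of the fingers, bushing_p and bushing_q below 0.1 N and linear speed of bushing_q below 0.02 m/s and contact force between bushing_q and rack below 2.7 N and horizontal distance between bushing_p and steel_block below 0.025 m and z of bushing_p in the frame of steel_block between 0.037 and 0.142 m and angle between bushing_p's own z axis and vertical below 0.2 rad and contact force between the fingers and bushing_p above 1 N and linear speed of bushing_p below 0.03 m/s and contact force between bushing_p and steel_block below 0.1 N and contact force between bushing_p and rack below 0.1 N)) and angle between steel_block's own z axis and vertical below 0.05 rad and distance of steel_block from where it was at the start of the episode below 0.03 m); the arm keeps its last pose, push and grip.
It fails at once if a bushing is dropped (moves faster than 0.45 m/s while no finger touches it) ((linear speed of bushing_p above 0.45 m/s and contact force between the fingers and bushing_p below 0.05 N) or (linear speed of bushing_q above 0.45 m/s and contact force between the fingers and bushing_q below 0.05 N)).
It fails at once if a bystander is moved by more than 30 mm (distance of any of caliper, eye_loupe, note_block, pliers from where it was at the start of the episode above 0.03 m).
It also fails if it takes over 62 s, if anything falls off the work surface, if the arm or the gripper's body presses on something with over 40 N, if the wrist force passes 120 N, or if a joint passes its speed limit or range.

## Working session

There is one attempt and no reset: what is moved stays moved. The work goes in short steps, Python scripts to look and compute and a shell command to move; the robot and the scene stay as the last step left them, time stands still between calls to the robot, and variables do not carry over. Pictures are saved under pics/ and viewed, at most 10 in all, crops included, and the job is handed in when it is done.

```bash
mkdir -p pics; cat > h.py <<'E'
import numpy as np,cv2
from plant import get_state,viewer,ctrl
from scipy.spatial.transform import Rotation as R
def ray(cam,u,v):
    p=viewer.camera_params(cam); f=240/np.tan(np.radians(p['fov_y'])/2)
    d=np.array([(u-p['cx'])/f,(v-p['cy'])/f]); s=d.copy()
    for _ in range(30): s=d/(1+p['k1']*(s@s))
    return np.array(p['xyz']),R.from_quat(p['attitude']).apply([s[0],-s[1],-1])
def at_z(cam,u,v,z):
    o,d=ray(cam,u,v); return o+d*(z-o[2])/d[2]
def proj(cam,P):
    p=viewer.camera_params(cam); f=240/np.tan(np.radians(p['fov_y'])/2)
    c=R.from_quat(p['attitude']).inv().apply(np.array(P)-p['xyz']); s=np.array([c[0],-c[1]])/-c[2]
    s=s*(1+p['k1']*(s@s)); return s*f+[p['cx'],p['cy']]
E
python3 - <<'E'
from h import *
for c in('scene','top'):
    cv2.imwrite(f'pics/{c}0.png',viewer.read_camera(c)); print(c,viewer.camera_params(c))
zs={'nest_left':.014,'nest_right':.014,'bushing_p':.014,'steel_block':0,'rack':0}
for n,z in zs.items():
    for c in('scene','top'):
        for r in viewer.pinpoint(c,n)[:4]:
            u,v=r['xy'][0]*640,r['xy'][1]*480; print(n,c,round(r['confidence'],2),int(u),int(v),at_z(c,u,v,z).round(4))
s=get_state();print(s); print(ctrl.pinch_z)
E
```

```text
scene {'fov_y': 51.12734169892738, 'cx': 316.39429790200927, 'cy': 234.56603675867154, 'k1': -0.08369166431334985, 'xyz': array([-0.00792819,  0.58916601,  0.6439566 ]), 'attitude': array([-0.16211375,  0.42333014,  0.823402  , -0.34135006])}
top {'fov_y': 44.66865725619692, 'cx': 315.6805997316006, 'cy': 235.34550027460335, 'k1': 0.054548689164956386, 'xyz': array([ 0.37608774, -0.01336258,  1.14011214]), 'attitude': array([ 0.05679766, -0.05340227, -0.70367872,  0.70622835])}
nest_left scene 0.79 254 276 [0.573  0.1452 0.014 ]
nest_left top 0.6 235 229 [0.5641 0.1493 0.014 ]
nest_right scene 0.73 296 252 [0.5726 0.035  0.014 ]
nest_right top 0.82 289 232 [0.5595 0.0441 0.014 ]
bushing_p scene 0.9 338 281 [0.4526 0.0387 0.014 ]
bushing_p scene 0.64 297 255 [0.5624 0.0412 0.014 ]
bushing_p scene 0.58 256 279 [0.5636 0.1471 0.014 ]
bushing_p top 0.76 299 283 [0.4594 0.0234 0.014 ]
bushing_p top 0.69 234 230 [0.5625 0.1514 0.014 ]
bushing_p top 0.55 291 233 [0.5561 0.0392 0.014 ]
bushing_p top 0.54 253 284 [0.4572 0.1121 0.014 ]
steel_block scene 0.58 354 232 [ 0.5475 -0.1176  0.    ]
steel_block top 0.93 371 238 [ 0.5485 -0.118   0.    ]
rack scene 0.71 276 270 [0.5699 0.0916 0.    ]
rack top 0.85 267 230 [0.5644 0.0874 0.    ]
{'time': 0.6, 'qpos': array([-1.29300071e+00,  2.86248054e-01,  1.57667566e+00,  1.80283068e-05,
        1.27861104e+00, -1.49996308e-01]), 'dq': array([-0.00142088, -0.00049997, -0.00191704, -0.00038541,  0.00103089,
       -0.00150002]), 'joint_efforts': array([-7.47657414e-04, -4.05666625e+01, -2.92740226e+01, -1.60894151e-04,
        6.86964413e-04,  3.16601785e-07]), 'eef_pos': array([ 0.28006406, -0.61415157,  0.23137273]), 'tcp_rot': array([9.77211893e-01, 2.12266144e-01, 1.04631478e-05, 2.83389128e-05]), 'contact_force': array([-0.42460453, -0.42009348, -0.32911324]), 'wrist_torque': array([0.00674631, 0.02120798, 0.01780481]), 'finger_force': 0.0, 'opening': 0.9981245052272714}
0.0187
```

View pics/scene0.png

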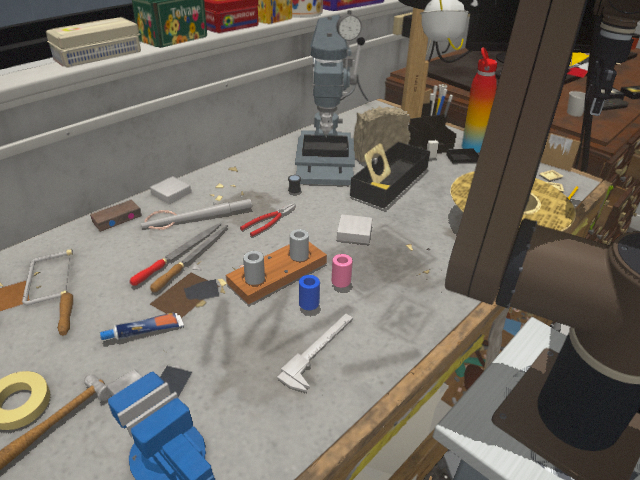

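View pics/top0.png

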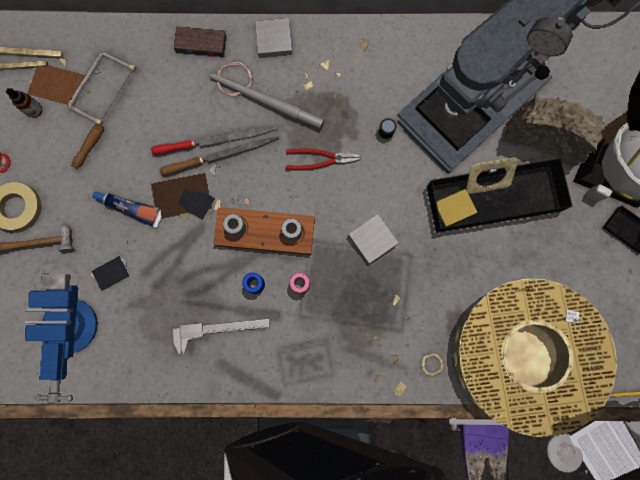

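The grey tubes in the rack, at top (234,225) and (291,230) and scene (254,267) and (299,245), fit the description: bare metal, standing in the nests. The blue tube (top 253,283) and pink tube (top 299,283) are decoys. The block is at top (373,239). I'll refine these with outlines and confirm in one crop.

```bash
cat > m.py <<'E'
from h import *
from scipy.optimize import least_squares
def sil(c,pts):
    hull=cv2.convexHull(np.array([proj(c,p) for p in pts],np.float32)); M=cv2.moments(hull); return np.array([M['m10'],M['m01']])/M['m00']
t=np.linspace(0,2*np.pi,40)
def cyl(x,y): return [(x+.019*np.cos(a),y+.019*np.sin(a),z) for z in(.022,.069) for a in t]
def box(x,y,yaw=.6): return [(x+.0495*np.cos(a+yaw),y+.0495*np.sin(a+yaw),z) for z in(0,.022) for a in np.pi/2*np.arange(4)+np.pi/4]
def cents(c,n):
    out=[]
    for r in viewer.outline_of(c,n)[:6]:
        m=r['mask'].astype(np.uint8); M=cv2.moments(m,True); fill=cv2.moments(cv2.convexHull(cv2.findNonZero(m)))
        out.append((np.array([fill['m10'],fill['m01']])/fill['m00'],fill['m00'],r['confidence']))
    return out
def fit(gen,obs,x0):
    f=lambda q:np.concatenate([sil(c,gen(*q))-o for c,o in obs]); r=least_squares(f,x0,diff_step=1e-4,x_scale=.01); return r.x,f(r.x)
E
python3 - <<'E'
from m import *
im={c:viewer.read_camera(c) for c in('scene','top')}
C={c:cents(c,'bushing_p') for c in im}; B={c:cents(c,'steel_block') for c in im}
for c in im: print(c,[(a.round(1),b,round(k,2)) for a,b,k in C[c]],[(a.round(1),b,round(k,2)) for a,b,k in B[c]])
for nm,g,D,x0 in(('L',cyl,C,(.563,.148)),('R',cyl,C,(.558,.04)),('block',box,B,(.548,-.118))):
    obs=[]
    for c in im:
        o=min(D[c],key=lambda e:np.linalg.norm(e[0]-sil(c,g(*x0))))[0]; obs.append((c,o)); x,_=fit(g,[(c,o)],x0); print(nm,c,x.round(4))
    x,r=fit(g,obs,x0); print(nm,'both',x.round(4),r.round(1))
a=cv2.resize(im['top'][170:300,190:410],None,fx=3,fy=3,interpolation=cv2.INTER_CUBIC); cv2.imwrite('pics/crop1.png',a)
s=get_state(); Rm=R.from_quat(s['tcp_rot']).as_matrix(); print(Rm.round(4))
E
```

```text
scene [(array([254.4, 266.8]), 592.5, 0.96), (array([299. , 244.3]), 487.0, 0.96), (array([341.6, 270.4]), 590.0, 0.86), (array([308.8, 292. ]), 636.0, 0.71), (array([266.6, 219.8]), 625.5, 0.36)] [(array([354.2, 227.9]), 833.0, 0.69)]
top [(array([233.8, 225.7]), 426.5, 0.66), (array([291.2, 229.8]), 361.0, 0.61), (array([253.1, 283.1]), 357.0, 0.58), (array([299.3, 283.1]), 298.5, 0.55)] [(array([372.7, 238.6]), 1323.5, 0.83)]
L scene [0.5654 0.149 ]Traceback (most recent call last):
  File "<stdin>", line 8, in <module>
  File "m.py", line 15, in fit
    f=lambda q:np.concatenate([sil(c,gen(*q))-o for c,o in obs]); r=least_squares(f,x0,diff_step=1e-4,x_scale=.01); return r.x,f(r.x)
                                                                    ~~~~~~~~~~~~~^^^^^^^^^^^^^^^^^^^^^^^^^^^^^^^^^
    return func(*args, **kwargs)
    result = trf(vector_fun.fun, vector_fun.jac, x0, f0, J0, lb, ub, ftol, xtol,
                 gtol, max_nfev, x_scale, loss_function, tr_solver,
                 tr_options.copy(), verbose, callback=callback_wrapped)
    return trf_no_bounds(
        fun
[... 1065 characters left out ...]
     ~~~~~~~~^^^
    return self.f(x, *self.args, **self.kwargs)
           ~~~~~~^^^^^^^^^^^^^^^^^^^^^^^^^^^^^^
  File "m.py", line 15, in <lambda>
    f=lambda q:np.concatenate([sil(c,gen(*q))-o for c,o in obs]); r=least_squares(f,x0,diff_step=1e-4,x_scale=.01); return r.x,f(r.x)
                               ~~~^^^^^^^^^^^
  File "m.py", line 4, in sil
    hull=cv2.convexHull(np.array([proj(c,p) for p in pts],np.float32)); M=cv2.moments(hull); return np.array([M['m10'],M['m01']])/M['m00']
                                  ~~~~^^^^^
  File "h.py", line 12, in proj
    p=viewer.camera_params(cam); f=240/np.tan(np.radians(p['fov_y'])/2)
ValueError: time passes only in moves, steps and waits
```

Too many calibration calls in the loop. I'll cache them and reuse the centroids I already have.

```bash
cat >> h.py <<'E'
class _V:
    P={c:viewer.camera_params(c) for c in('scene','top')}
    def __getattr__(s,k): return getattr(_v,k)
    def camera_params(s,c): return s.P[c]
_v=viewer; viewer=_V()
E
python3 - <<'E'
from m import *
D={'L':(cyl,(254.4,266.8),(233.8,225.7),(.563,.148)),'R':(cyl,(299,244.3),(291.2,229.8),(.558,.04)),'block':(box,(354.2,227.9),(372.7,238.6),(.548,-.118))}
for n,(g,a,b,x0) in D.items():
    for o in([('scene',a)],[('top',b)],[('scene',a),('top',b)]):
        x,r=fit(g,o,x0); print(n,[q[0] for q in o],x.round(4),r.round(1))
im=viewer.read_camera('top')
cv2.imwrite('pics/crop1.png',cv2.resize(im[170:300,190:410],None,fx=3,fy=3,interpolation=cv2.INTER_CUBIC))
s=get_state(); print(s['time'],R.from_quat(s['tcp_rot']).as_matrix().round(4))
E
```

```text
L ['scene'] [0.5655 0.149 ] [ 0. -0.]
L ['top'] [0.5658 0.1475] [-0.  0.]
L ['scene', 'top'] [0.5659 0.1481] [ 0.2 -0.3 -0.3 -0. ]
R ['scene'] [0.5578 0.0414] [0. 0.]
R ['top'] [0.5582 0.0386] [0. 0.]
R ['scene', 'top'] [0.5584 0.0396] [ 0.4 -0.5 -0.5 -0.1]
block ['scene'] [ 0.55   -0.1197] [-0. -0.]
block ['top'] [ 0.5473 -0.1188] [0. 0.]
block ['scene', 'top'] [ 0.5482 -0.1188] [ 0.3  0.5 -0.  -0.4]
0.95 [[ 9.099e-01  4.148e-01  0.000e+00]
 [ 4.148e-01 -9.099e-01 -1.000e-04]
 [ 0.000e+00  1.000e-04 -1.000e+00]]
```

View pics/crop1.png

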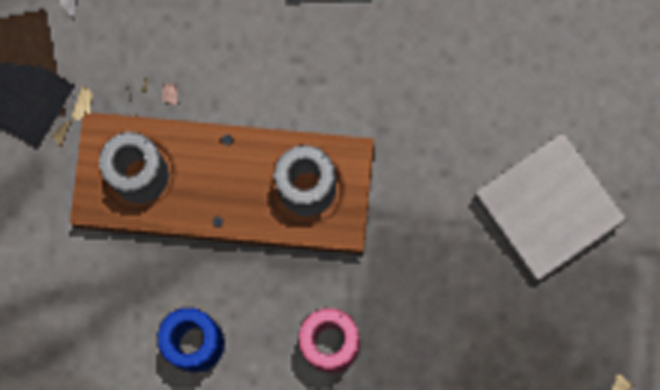

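The crop (top rows 170–300, columns 190–410, x3) shows the two grey bushings standing in the rack at crop (130,160) and (304,177). The decoys are outside it, and the block is at (550,207). The fitted spacing of 109 mm matches the 110 mm nest pitch. Now I'll move over the right bushing.

```bash
python3 -m handwheel '[[[0.0854,0.0292,-0.0266,0,0],[0.0854,0.0292,-0.0266,0,0],[0.0854,0.0292,-0.0266,0,0],[0.0854,0.0292,-0.0266,0,0],[0.0854,0.0292,-0.0266,0,0],[0.0854,0.0292,-0.0266,0,0],[0.0854,0.0292,-0.0266,0,0],[0.0854,0.0292,-0.0266,0,0],[0.0854,0.0292,-0.0266,0,0],[0.0854,0.0292,-0.0266,0,0],[0.0854,0.0292,-0.0266,0,0],[0.0854,0.0292,-0.0266,0,0]]]' 40
python3 -m handwheel '[[[0.0854,0.0292,-0.0266,0,0],[0.0854,0.0292,-0.0266,0,0],[0.0854,0.0292,-0.0266,0,0],[0.0854,0.0292,-0.0266,0,0],[0.0854,0.0292,-0.0266,0,0],[0.0854,0.0285,-0.0272,0,0],[0.0854,0,0,0.03,0],[0.0854,0,0,0.03,0],[0.0854,0,0,0.02,0],[0.0854,0,0,0,0],[0.0854,0,0,0,0]]]'
python3 - <<'E'
from h import *
s=get_state();print(s['time'],s['qpos'].round(2),R.from_quat(s['tcp_rot']).as_matrix().round(4),s['contact_force'])
M=R.from_quat(s['tcp_rot']).as_matrix()
print(M.T@(np.array([.5584,.0396,.030])-s['eef_pos']))
E
```

```text
time: 1.95
eef_pos: [0.4669, -0.1765, 0.2317]
tcp_rot: [0.977, 0.212, 0.0, 0.0]
contact_force: [1.4, -0.3, 0.2]
opening: 0.998
finger_force: 0.0
time: 2.87
eef_pos: [0.558, 0.04, 0.1504]
tcp_rot: [0.977, 0.212, -0.001, -0.0]
contact_force: [-0.2, 0.0, 0.9]
opening: 1.0
finger_force: 0.0
2.8667 [-0.11  0.12  1.93  0.    1.1   1.03] [[ 9.098e-01  4.150e-01 -2.700e-03]
 [ 4.150e-01 -9.098e-01  3.000e-04]
 [-2.300e-03 -1.400e-03 -1.000e+00]] [-0.24052991  0.03084026  0.90771655]
[0.00048733 0.00067312 0.12038829]
```

```bash
python3 -m handwheel '[[[0.0854,0,0,0.025,0],[0.0854,0,0,0.025,0],[0.0854,0,0,0.025,0],[0.0854,0,0,0.02,0],[0.0854,0,0,0.015,0],[0.0854,0,0,0.01,0],[0.0854,0,0,0,0],[0.05,0,0,0,0],[0.05,0,0,0,0],[0.03,0,0,0,0],[0.03,0,0,0,0],[0.03,0,0,0,0]]]' 40
python3 -m handwheel '[[[0.02,0,0,0,0],[0.02,0,0,0,0],[0.02,0,0,0,0],[0.02,0,0,0,0],[0.02,0,0,0,0],[0.02,0,0,0,0]]]' 40
```

```text
time: 3.87
eef_pos: [0.5602, 0.0392, 0.0331]
tcp_rot: [0.977, 0.213, 0.001, 0.001]
contact_force: [-0.4, -2.7, 4.6]
opening: 0.389
finger_force: 39.7
time: 4.37
eef_pos: [0.5602, 0.0392, 0.0331]
tcp_rot: [0.977, 0.212, 0.001, 0.001]
contact_force: [-0.1, -2.7, 5.9]
opening: 0.393
finger_force: 39.9
```

Gripped, with finger force at 40 N. Lift 60 mm and read the weight.

```bash
python3 -m handwheel '[[[0.02,0,0,-0.004,0],[0.02,0,0,-0.01,0],[0.02,0,0,-0.012,0],[0.02,0,0,-0.012,0],[0.02,0,0,-0.012,0],[0.02,0,0,-0.006,0],[0.02,0,0,-0.004,0],[0.02,0,0,0,0],[0.02,0,0,0,0],[0.02,0,0,0,0],[0.02,0,0,0,0],[0.02,0,0,0,0]]]'
python3 -m handwheel '[[[0.02,0,0,0,0],[0.02,0,0,0,0],[0.02,0,0,0,0]]]'
python3 -m handwheel '[[[0.02,0,0,0,0],[0.02,0,0,0,0],[0.02,0,0,0,0]]]'
```

```text
time: 5.37
eef_pos: [0.5583, 0.0399, 0.0905]
tcp_rot: [0.977, 0.212, -0.001, -0.0]
contact_force: [0.1, 0.3, -3.4]
opening: 0.395
finger_force: 40.3
time: 5.62
eef_pos: [0.5587, 0.0398, 0.0911]
tcp_rot: [0.977, 0.212, -0.0, -0.0]
contact_force: [-0.1, -0.2, -3.7]
opening: 0.395
finger_force: 40.3
time: 5.87
eef_pos: [0.5588, 0.0398, 0.0914]
tcp_rot: [0.977, 0.212, 0.0, 0.0]
contact_force: [0.9, 0.0, -4.0]
opening: 0.393
finger_force: 40.3
```

About 3.7 N, so this is the heavy one; the light one would read 1.2–1.8 N. Lower it back.

```bash
python3 -m handwheel '[[[0.02,0,0,0.008,0],[0.02,0,0,0.012,0],[0.02,0,0,0.012,0],[0.02,0,0,0.01,0],[0.02,0,0,0.006,0],[0.02,0,0,0.004,0],[0.02,0,0,0.003,0],[0.02,0,0,0,0],[0.02,0,0,0,0],[0.02,0,0,0,0]]]'
python3 -m handwheel '[[[0.02,0,0,0.002,0],[0.02,0,0,0.001,0],[0.02,0,0,0,0],[0.02,0,0,0,0]]]'
```

```text
time: 6.7
eef_pos: [0.5594, 0.0398, 0.037]
tcp_rot: [0.977, 0.212, 0.001, 0.0]
contact_force: [-0.1, 0.6, -4.1]
opening: 0.397
finger_force: 40.3
time: 7.03
eef_pos: [0.5587, 0.0398, 0.0334]
tcp_rot: [0.977, 0.212, 0.0, -0.0]
contact_force: [-0.1, -0.4, -4.7]
opening: 0.399
finger_force: 40.3
```

```bash
python3 -m handwheel '[[[0.02,0,0,0.001,0],[0.02,0,0,0,0],[0.02,0,0,0,0],[0.02,0,0,0,0]]]'
python3 -m handwheel '[[[0.02,0,0,0.001,0],[0.02,0,0,0,0],[0.02,0,0,0,0],[0.02,0,0,0,0]]]'
```

```text
time: 7.37
eef_pos: [0.5589, 0.0398, 0.0331]
tcp_rot: [0.977, 0.212, -0.0, 0.0]
contact_force: [-3.6, 0.1, 3.9]
opening: 0.395
finger_force: 41.0
time: 7.7
eef_pos: [0.559, 0.0398, 0.0331]
tcp_rot: [0.977, 0.212, -0.0, -0.0]
contact_force: [-6.9, -0.6, 10.1]
opening: 0.396
finger_force: 41.7
```

It's back at the original height, so it's on the nest floor. Ease off, release and retreat.

```bash
python3 -m handwheel '[[[0.02,0,0,-0.001,0],[0.045,0,0,0,0],[0.0854,0,0,0,0],[0.0854,0,0,0,0],[0.0854,0,0,0,0],[0.0854,0,0,0,0],[0.0854,0,0,-0.015,0],[0.0854,0,0,-0.025,0],[0.0854,0,0,-0.03,0],[0.0854,0,0,-0.03,0],[0.0854,0,0,0,0],[0.0854,0,0,0,0]]]'
python3 - <<'E'
from h import *
s=get_state(); M=R.from_quat(s['tcp_rot']).as_matrix(); print(s['contact_force'],M.T@(np.array([.5659,.1481,.030])-s['eef_pos']))
E
```

```text
time: 8.7
eef_pos: [0.5606, 0.0396, 0.1349]
tcp_rot: [0.977, 0.212, 0.003, 0.001]
contact_force: [0.8, 0.0, -0.5]
opening: 1.006
finger_force: 0.0
[ 0.76729888  0.04675156 -0.46973666] [ 0.04932249 -0.09679801  0.1048961 ]
```

```bash
python3 -m handwheel '[[[0.0854,0.01,-0.018,0,0],[0.0854,0.018,-0.035,0,0],[0.0854,0.015,-0.028,0,0],[0.0854,0.008,-0.0155,0,0],[0.0854,0,0,0,0],[0.0854,0,0,0,0],[0.0854,0,0,0,0],[0.0854,0,0,0,0]]]'
python3 - <<'E'
from m import *
s=get_state(); M=R.from_quat(s['tcp_rot']).as_matrix(); print(s['contact_force'],M.T@(np.array([.5659,.1481,.030])-s['eef_pos']),s['eef_pos'])
cv2.imwrite('pics/s1.png',viewer.read_camera('scene')[180:320,200:400].repeat(3,0).repeat(3,1))
print([(a.round(1),k) for a,_,k in cents('scene','bushing_p')])
E
```

```text
time: 9.37
eef_pos: [0.5648, 0.1477, 0.1315]
tcp_rot: [0.977, 0.212, -0.001, 0.0]
contact_force: [-0.2, 0.1, -0.0]
opening: 1.0
finger_force: 0.0
[-0.16233782  0.07786506 -0.03825731] [0.00132959 0.00016969 0.10148455] [0.56476374 0.14774721 0.13148643]
[(array([341.8, 270.3]), 0.92), (array([309. , 292.2]), 0.79), (array([253.8, 267.4]), 0.78), (array([298.8, 245.1]), 0.65)]
```

View pics/s1.png

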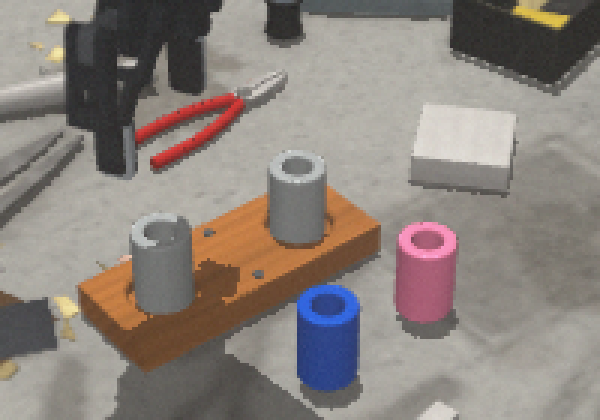

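The right bushing stands upright in its nest at crop (297,197). The gripper hovers above the left one at crop (162,262). Descend and grip it.

```bash
python3 -m handwheel '[[[0.0854,0.001,0,0.02,0],[0.0854,0,0,0.025,0],[0.0854,0,0,0.022,0],[0.0854,0,0,0.018,0],[0.0854,0,0,0.01,0],[0.0854,0,0,0.004,0],[0.0854,0,0,0,0],[0.05,0,0,0,0],[0.05,0,0,0,0],[0.03,0,0,0,0],[0.02,0,0,0,0],[0.02,0,0,0,0]]]' 40
python3 -m handwheel '[[[0.02,0,0,0,0],[0.02,0,0,0,0],[0.02,0,0,0,0],[0.02,0,0,0,0],[0.02,0,0,0,0]]]' 40
python3 -m handwheel '[[[0.02,0,0,-0.004,0],[0.02,0,0,-0.01,0],[0.02,0,0,-0.012,0],[0.02,0,0,-0.012,0],[0.02,0,0,-0.012,0],[0.02,0,0,-0.006,0],[0.02,0,0,-0.004,0],[0.02,0,0,0,0],[0.02,0,0,0,0],[0.02,0,0,0,0],[0.02,0,0,0,0],[0.02,0,0,0,0]]]'
python3 -m handwheel '[[[0.02,0,0,0,0],[0.02,0,0,0,0],[0.02,0,0,0,0]]]'
python3 -m handwheel '[[[0.02,0,0,0,0],[0.02,0,0,0,0],[0.02,0,0,0,0]]]'
```

```text
time: 10.47
eef_pos: [0.5673, 0.1492, 0.0348]
tcp_rot: [0.977, 0.212, 0.001, 0.0]
contact_force: [0.9, -1.5, 3.1]
opening: 0.403
finger_force: 39.8
time: 10.88
eef_pos: [0.5673, 0.1492, 0.0348]
tcp_rot: [0.977, 0.212, 0.001, 0.0]
contact_force: [-0.7, -1.7, 6.0]
opening: 0.398
finger_force: 40.1
time: 11.88
eef_pos: [0.5656, 0.1491, 0.0926]
tcp_rot: [0.977, 0.212, -0.001, -0.0]
contact_force: [-0.2, -0.6, -1.4]
opening: 0.402
finger_force: 40.2
time: 12.13
eef_pos: [0.566, 0.1492, 0.0931]
tcp_rot: [0.977, 0.212, -0.0, -0.0]
contact_force: [-0.4, 0.1, -2.6]
opening: 0.399
finger_force: 40.2
time: 12.38
eef_pos: [0.5661, 0.1492, 0.0933]
tcp_rot: [0.977, 0.212, 0.0, -0.0]
contact_force: [0.5, 0.1, -1.0]
opening: 0.401
finger_force: 40.2
```

This one reads about 1.6 N, against about 4 N, so it's the lighter. Lower it back into its nest.

```bash
python3 -m handwheel '[[[0.02,0,0,0.008,0],[0.02,0,0,0.012,0],[0.02,0,0,0.012,0],[0.02,0,0,0.01,0],[0.02,0,0,0.007,0],[0.02,0,0,0.004,0],[0.02,0,0,0.003,0],[0.02,0,0,0.001,0],[0.02,0,0,0,0],[0.02,0,0,0,0],[0.02,0,0,0,0]]]'
python3 -m handwheel '[[[0.02,0,0,0.001,0],[0.02,0,0,0,0],[0.02,0,0,0,0],[0.02,0,0,0,0]]]'
python3 -m handwheel '[[[0.02,0,0,0.001,0],[0.02,0,0,0,0],[0.02,0,0,0,0],[0.02,0,0,0,0]]]'
```

```text
time: 13.3
eef_pos: [0.5665, 0.1493, 0.037]
tcp_rot: [0.977, 0.212, 0.001, 0.0]
contact_force: [0.0, 0.2, -1.5]
opening: 0.396
finger_force: 40.2
time: 13.63
eef_pos: [0.5661, 0.1492, 0.0354]
tcp_rot: [0.977, 0.212, 0.0, 0.0]
contact_force: [-0.2, -0.8, -1.1]
opening: 0.398
finger_force: 40.2
time: 13.97
eef_pos: [0.5663, 0.1492, 0.0348]
tcp_rot: [0.977, 0.212, 0.0, 0.0]
contact_force: [-1.2, -0.2, 2.5]
opening: 0.402
finger_force: 40.4
```

Seated, at z 0.0348 as before. Release and retreat, then wait briefly and go back over the right nest.

```bash
python3 -m handwheel '[[[0.045,0,0,0,0],[0.0854,0,0,0,0],[0.0854,0,0,0,0],[0.0854,0,0,0,0],[0.0854,0,0,0,0],[0.0854,0,0,0,0],[0.0854,0,0,-0.015,0],[0.0854,0,0,-0.025,0],[0.0854,0,0,-0.03,0],[0.0854,0,0,-0.03,0],[0.0854,0,0,0,0],[0.0854,0,0,0,0]]]'
python3 -m handwheel '[[[0.0854,-0.01,0.018,0,0],[0.0854,-0.018,0.035,0,0],[0.0854,-0.015,0.028,0,0],[0.0854,-0.008,0.0155,0,0],[0.0854,0,0,0,0],[0.0854,0,0,0,0],[0.0854,0,0,0,0],[0.0854,0,0,0,0]]]'
python3 - <<'E'
from m import *
s=get_state(); M=R.from_quat(s['tcp_rot']).as_matrix(); print(s['time'],M.T@(np.array([.559,.0397,.030])-s['eef_pos']))
cv2.imwrite('pics/s2.png',viewer.read_camera('scene')[180:320,200:400].repeat(3,0).repeat(3,1))
print([(a.round(1),k) for a,_,k in cents('scene','bushing_p')])
E
```

```text
time: 14.97
eef_pos: [0.5677, 0.1494, 0.1371]
tcp_rot: [0.977, 0.212, 0.003, 0.0]
contact_force: [0.2, -0.2, -0.3]
opening: 1.002
finger_force: 0.0
time: 15.63
eef_pos: [0.5592, 0.0412, 0.1335]
tcp_rot: [0.977, 0.213, -0.001, -0.0]
contact_force: [-0.3, -0.0, 0.1]
opening: 1.0
finger_force: 0.0
15.6333 [-0.00074074  0.00139848  0.10353175]
[(array([341.6, 269.8]), 0.95), (array([309. , 291.9]), 0.92), (array([253. , 268.5]), 0.85), (array([298.7, 244.8]), 0.65)]
```

View pics/s2.png

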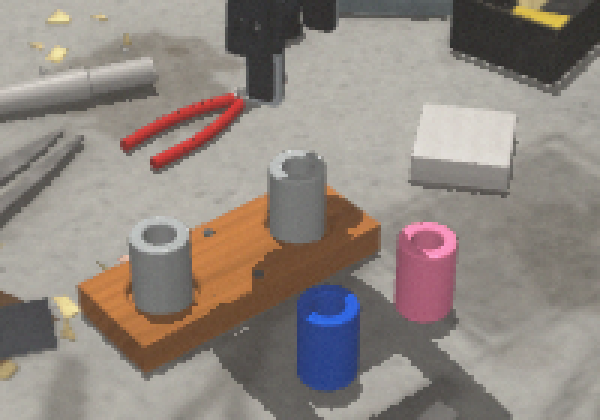

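Both bushings stand upright in their nests, the light one at crop (160,265) and the heavy one at (297,197). Now grip the heavy one and lift it 90 mm.

```bash
python3 -m handwheel '[[[0.0854,-0.0007,0.001,0.02,0],[0.0854,0,0,0.025,0],[0.0854,0,0,0.022,0],[0.0854,0,0,0.018,0],[0.0854,0,0,0.01,0],[0.0854,0,0,0.007,0],[0.0854,0,0,0,0],[0.05,0,0,0,0],[0.05,0,0,0,0],[0.03,0,0,0,0],[0.02,0,0,0,0],[0.02,0,0,0,0]]]' 45
python3 -m handwheel '[[[0.02,0,0,0,0],[0.02,0,0,0,0],[0.02,0,0,0,0],[0.02,0,0,0,0],[0.02,0,0,0,0]]]' 45
python3 -m handwheel '[[[0.02,0,0,-0.004,0],[0.02,0,0,-0.01,0],[0.02,0,0,-0.015,0],[0.02,0,0,-0.02,0],[0.02,0,0,-0.02,0],[0.02,0,0,-0.014,0],[0.02,0,0,-0.007,0],[0.02,0,0,0,0],[0.02,0,0,0,0],[0.02,0,0,0,0],[0.02,0,0,0,0]]]'
python3 - <<'E'
from h import *
s=get_state(); M=R.from_quat(s['tcp_rot']).as_matrix(); print(s['time'],s['contact_force'],M.T@(np.array([.5482,-.1188,.1])-s['eef_pos']))
E
```

```text
time: 16.73
eef_pos: [0.5603, 0.0391, 0.0337]
tcp_rot: [0.977, 0.212, 0.001, 0.0]
contact_force: [-0.5, 2.0, 4.3]
opening: 0.394
finger_force: 45.1
time: 17.15
eef_pos: [0.5603, 0.0391, 0.0336]
tcp_rot: [0.977, 0.212, 0.001, 0.0]
contact_force: [-1.1, 1.6, 6.7]
opening: 0.392
finger_force: 45.4
time: 18.07
eef_pos: [0.5582, 0.0391, 0.1206]
tcp_rot: [0.977, 0.212, -0.002, -0.001]
contact_force: [1.0, -0.3, -4.6]
opening: 0.389
finger_force: 45.3
18.0667 [ 0.99121391 -0.31295721 -4.64061642] [-0.07460634  0.13956962  0.02054058]
```

```bash
python3 -m handwheel '[[[0.02,-0.006,0.011,0,0],[0.02,-0.012,0.022,0,0],[0.02,-0.015,0.029,0,0],[0.02,-0.015,0.029,0,0],[0.02,-0.013,0.024,0,0],[0.02,-0.009,0.016,0,0],[0.02,-0.0046,0.0086,0,0],[0.02,0,0,0.005,0],[0.02,0,0,0.008,0],[0.02,0,0,0.005,0],[0.02,0,0,0,0],[0.02,0,0,0,0]]]'
python3 -m handwheel '[[[0.02,0,0,0,0],[0.02,0,0,0,0],[0.02,0,0,0,0],[0.02,0,0,0,0],[0.02,0,0,0,0],[0.02,0,0,0,0]]]'
python3 - <<'E'
from m import *
cv2.imwrite('pics/s3.png',viewer.read_camera('scene')[150:320,200:430].repeat(3,0).repeat(3,1))
x=cents('scene','bushing_p');print([(a.round(1),k) for a,_,k in x]); viewer.read_camera('top'); b=cents('top','steel_block');print(b); s=get_state();print(s['eef_pos'],np.abs(s['dq']).max(),s['contact_force'])
E
```

```text
time: 19.07
eef_pos: [0.5488, -0.1175, 0.1031]
tcp_rot: [0.977, 0.213, -0.001, -0.001]
contact_force: [-0.1, 0.0, -4.0]
opening: 0.392
finger_force: 45.5
time: 19.57
eef_pos: [0.5496, -0.119, 0.1045]
tcp_rot: [0.977, 0.212, 0.0, 0.0]
contact_force: [0.4, -0.1, -4.7]
opening: 0.391
finger_force: 45.5
[(array([253.4, 268. ]), 0.83), (array([341.7, 270.5]), 0.82), (array([359. , 192.2]), 0.77), (array([308.8, 292.3]), 0.67)]
[]
[ 0.54950529 -0.11898489  0.10437877] 0.00136775950303173 [-0.5625355  -0.33286956 -4.17416127]
```

View pics/s3.png

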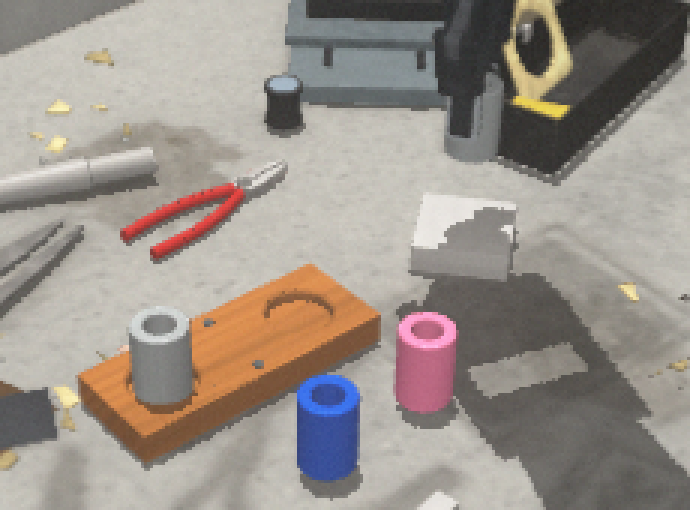

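The heavy bushing hangs upright above the block at crop (472,120), with about 63 mm of air under it and no motion. The light one stands in its nest at (160,355). The block and bystanders haven't moved. Handing in.

```bash
python3 -c "
from plant import sign_off
print(sign_off())"
```

```text
the job is handed in; nothing more can be done
None
```

I've handed the job in: the heavier bushing (about 4 N, from the right nest) is held still and upright about 6 cm over the middle of the block, and the lighter one (about 1.6 N) stands released in the left nest; no verdict came back.

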